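# Snap a glass plate into the engraver's plate holder

## Task

Load the longer of the two glass plates into the plate holder on the engraver's bed: lay it flat on the holder's open end, then slide it lengthways under the two sprung clips until it is fully home and both clips have snapped down behind its edge. It is glass: do not drop it, ease it up to the end stop without ramming it, and leave the shorter plate and the other things lying about where they are.

Things in the scene. Friction and masses are not known exactly. Their poses are not given: they have to be found in the camera images.
- pane_centre (a point): centre of the glass plate to load: clear greenish float glass, 110 mm long (its x), 64 mm wide (its y), 6 mm thick (z up), 0.07 to 0.15 kg; starts flat on the bench to the right of the engraver. The same either way round
- short_pane_centre (a point): centre of the other glass plate, 76 mm long (x), 64 mm wide (y), 6 mm thick, flat on the bench; not wanted, leave it alone. The two plates may have changed places
- engraver: desktop engraving machine standing on the bench, 380 mm (x) by 480 mm (y): aluminium slotted bed with its top 35 mm above the bench inside a low frame (top 60 mm above the bench); its gantry and head (200 mm above the bench) are parked at its +y end, beyond the holder. Fixed. Origin on the bench under its middle
- holder: plate holder bolted to the bed, fixed. Origin on its centre line at bed height (35 mm above the bench); +y is the way the plate slides in, x across, z up. Its flat deck, 130 mm wide, lies 47 mm above the bench, from y = -115 to +162 mm. On it sits a U-shaped carriage (guides, sprung end stop, two clips), locked by its thumb screws up to 30 mm further along +y: that setting, called d, is not given
- open_end (a point): on the bare deck of the holder's open end, on the centre line at y = -81 mm in its frame: a good place for the plate's centre before it is pushed in. The carriage begins at y = -49 mm + d: splayed cheeks, 76 mm apart at the entry, narrow to straight guides 67 mm apart (y = -22 mm + d onward), all 7.5 mm high. A loaded plate's trailing edge is at y = -1 mm + d, its centre at 54 mm + d
- clip_left (a joint): sprung leaf clip over the -x guide, hinge angle (rad): 0 = down, 0.03 to 0.05 while riding on a plate. Its catch, 2 mm above the deck when down, snaps behind the plate's trailing edge at y = -1 mm + d; ahead of it a lip turned up at 25 degrees (y = -3 to -22 mm + d) lets the plate lift it. Pushing takes 10 to 19 N as the clips climb, then 5 to 9 N. The 51 mm between the catches are free for a finger
- clip_right (a joint): the same clip, mirrored, on the holder's +x side guide
- end_stop (a joint): sprung end stop: a 60 mm wide, 13 mm high steel bar across the far end of the carriage; its travel in m, 0 = out, 0.0045 = bottomed. A plate meets it 1.5 mm before the clips can snap, and 3 mm after that it bottoms hard. It pushes back with 4 N at first, 7 N with a loaded plate (which it holds against the catches, at 0.0015), 13 N at the bottom
- screwdriver: screwdriver lying on the bench, a bystander
- tape: roll of tape, 92 mm across, 24 mm high, on the bench to the left of the engraver, a bystander
- caliper: sliding caliper, 200 mm, flat on the bench, a bystander
- tin: metal tin, 76 mm across, 95 mm high, a bystander
- hex_key: L-shaped hex key, 90 mm, lying loose on the engraver's bed beside the holder, a bystander
There are look-alikes about, which are no part of the job. What is shaped like the part that bears pane_centre but blue or brown is not meant.

How it is judged:
On the way:
1. both clips have been lifted by the plate and ride on top of it (value of joint each of clip_left, clip_right above 0.025 rad and y of pane_centre in the frame of holder between -0.055 and 0.08 m and z of pane_centre in the frame of holder below 0.02 m), for 0.2 s.
At the end, for the whole second after the job is handed in: the 110 mm plate lies flat on the holder's deck, on its centre line within 4 mm and square to it within 0.08 rad, between the end stop and both clips, which are down (below 0.012 rad) behind its trailing edge (its centre 51 to 88 mm along the holder, as the carriage is set), and at rest (y of pane_centre in the frame of holder between 0.051 and 0.088 m and x of pane_centre in the frame of holder between -0.004 and 0.004 m and z of pane_centre in the frame of holder between 0.013 and 0.017 m and angle between the x axis of pane_centre and the y axis of holder, either way round below 0.08 rad and value of joint each of clip_left, clip_right below 0.012 rad and linear speed of pane below 0.01 m/s); the robot touches nothing.
It fails at once if the glass is rammed against the end stop (more than 30 N) (contact force between end_stop and pane above 30 N).
It fails at once if the glass is dropped (falls free of the fingers at more than 0.7 m/s) (contact force between the fingers and pane below 0.1 N and linear speed of pane above 0.7 m/s).
It fails at once if the shorter plate is moved by more than 30 mm (distance of short_pane_centre from where it was at the start of the episode above 0.03 m).
It fails at once if a bystander is moved by more than 40 mm (distance of any of screwdriver, tape, caliper, tin, hex_key from where it was at the start of the episode above 0.04 m).
It also fails if it takes over 58 s, if anything falls off the work surface, if the arm or the gripper's body presses on something with over 40 N, if the wrist force passes 120 N, or if a joint passes its speed limit or range.

## Robot

A 6-joint arm with a two-finger parallel gripper is mounted at the origin on the work surface. World frame = base frame: x ahead of the robot, y to its left, z up, the work surface at z = 0. Lengths are in m, angles in rad, forces in N, time in s.
With the tool pointing down it reaches from about 0.275 to 0.825 m from the base axis. Payload 5.2 kg.
Tool frame: the origin (TCP) lies between the finger pads; the fingertips stand 22 mm ahead of it and the grasp point (between the pads) lies 3 mm ahead of it; z points along the fingers, y is the direction in which the jaws open and shut (so a half turn about z gives the same grasp; the last joint's range is limited). The gripper opens to 93 mm and grips with 3 to 60 N. Pads are 15 mm wide; open, the fingers measure 128 mm over their backs; the gripper's body (75 mm by 188 mm) begins 65 mm behind the grasp point.
Start: joints at [1.016, 0.259, 1.535, -0, 1.348, -0.203], TCP at [0.19, 0.516, 0.241] pointing down, gripper open.
Joint ranges: [-3.14, 3.14], [-0.91, 2.08], [0.19, 2.58], [-1.22, 4.36], [0.22, 2.71], [-3.12, 3.12]. Speed limits (rad/s): [2.57, 2.57, 3.14, 3.14, 3.14, 3.14].

## Interface

Orientations are given as a unit quaternion [w, x, y, z].
In Python, from workcell import telemetry, get_image, calibration, r, finder gives the robot as it stands.
- The arm moves only by the tool carry_out, never from a script. Its argument "plan" is a list of rows, each a list of 7 numbers: the shift along the tool's x, y, z in mm, then the turn, a rotation vector about the tool's x, y, z in degrees, then the closure in counts, from 0 (fully open) to 255 (shut). In form: [[tx, ty, tz, ax, ay, az, gripper], ...]. A call has 1 to 8 rows; each row shifts and turns the commanded pose from where the row before left it, along the tool's axes as they then stand; what a row does not reach is not made up. A row lasts 1/8 s, in which the tool goes at most 62.5 mm and 10.7 degrees, less where a joint would pass 70% of its speed; a pose out of reach is approached as far as the arm can. A call is refused whole if a number of a shift passes 62.5 or a number of a turn 10.7, either way. A call with a gripper value outside its range is refused whole. The fingers move at their own pace and stop on an object; "grip_force" is the grip in N (left out, the last holds). Time passes only in rows, so rows that do not move let the fingers close. It gives the time, the measured TCP pose, the force and the opening at its end, in the units of the state.
- telemetry.state(): the state, without advancing time (a new reading comes with each control period).
- get_image(name): name is "scene" or "top" or "wrist"; returns (picture, depth): 400x640x3 uint8, red, green, blue; 400x640 float32, m along the optical axis (not along the pixel's ray), 0 where there is no reading.
- calibration(name): a dict with "fov_y" (degrees; the focal length in pixels is half the picture's height over the tangent of half this angle, whatever the lens; pixels are square), "cx", "cy" (the principal point, pixels), "dist" ([k1, k2, p1, p2, k3] as OpenCV has them; the pictures are not rectified), "rvec" (rotation vector, rad) and "tvec" (3), from world to camera coordinates, as OpenCV has them; the wrist camera has in their place "T_tool_cam" (4x4, takes a point from camera to tool coordinates, whose origin is the TCP and whose axes are the flange's). Camera axes: x right, y down, z forward; pixel columns grow to the right and rows downward; lengths in m; the calibration is good to about 2 mm. A picture is of the moment at which its call begins: read the wrist's pose just before it. calibration takes no time and is no camera call.
- r.sign_off(): hands the job in, once; it reports no verdict.
Trained networks look in the newest picture that a camera, given by its name, has taken for a name from the list of things; names that differ only in an ending like _2 or _b are one class to them, and where a whole thing is asked for, a point or a joint stands for the part that bears it (a point fixed in the world has none). Each returns a list of dicts, best first, with "conf" (0 to 1); they miss things now and then, are a little off and sometimes report something else, mostly with a low value. They report only what shows in the picture. A call takes as long as a camera call. They do not tell look-alikes from the thing itself.
- finder.boxes_of(camera, target): "xyz" ([x, y, z] in m, in the coordinates of the camera as it stood for that picture, good to about 4 mm: the middle of the surface that is visible of it).
- finder.mark_of(camera, target): "xyz" ([x, y, z] in m, in the coordinates of the camera as it stood for that picture, good to about 4 mm: a listed point, or the origin of a listed thing).
The state is a dict: "t": time; "qpos": joint angles; "qvel": joint speeds; "joint_torque": joint torques, N m; "tcp_pos": TCP position; "ee_rot": TCP orientation; "force": force on the tool from outside, world axes, zero at the start; "moment": the same for the moment, N m; "finger_gap": finger opening in m.
Only numpy, scipy, OpenCV 4.12 (cv2) and the standard library are available. Lean on these libraries where they do the work, as an engineer would, in place of code of your own. Each camera call takes 0.05 s, during which the arm holds its last target.

## Working session

There is one attempt and no reset: what is moved stays moved. The work goes in short steps, Python scripts to look and compute and a tool call to move; the robot and the scene stay as the last step left them, time stands still between calls to the robot, and variables do not carry over. Pictures are saved under pics/ and viewed, and the job is handed in when it is done.

Besides the shell and the picture viewer there is one more tool, called as name(argument=value, ...), one argument or row to a line, values as JSON. carry_out: Moves the arm, as the interface text tells. Its arguments: {"type":"object","properties":{"plan":{"type":"array","items":{"type":"array","items":{"type":"number"}}},"grip_force":{"type":"number"}},"required":["plan"]}

```bash
ls; mkdir -p pics
python3 - <<'E'
from workcell import telemetry, get_image, calibration, r, finder
import cv2,numpy as np
s=telemetry.state()
print({k:np.round(v,3).tolist() for k,v in s.items()})
for n in ["scene","top","wrist"]:
    p,d=get_image(n); cv2.imwrite(f"pics/{n}0.png",p[:,:,::-1]); np.save(f"pics/{n}0.npy",d)
    print(n,{k:np.round(v,4).tolist() for k,v in calibration(n).items()})
E
```

```text
pics
{'t': 0.0, 'qpos': [1.016, 0.259, 1.536, -0.0, 1.348, -0.203], 'qvel': [-0.002, 0.001, -0.0, -0.0, 0.001, -0.0], 'joint_torque': [-0.001, -43.732, -28.4, 0.072, 0.041, -0.0], 'tcp_pos': [0.189, 0.516, 0.24], 'ee_rot': [-0.0, 0.175, 0.985, -0.001], 'force': [-0.373, 0.755, -0.178], 'moment': [-0.027, 0.028, 0.008], 'finger_gap': 0.093}
scene {'fov_y': 55.3467, 'cx': 324.8663, 'cy': 200.991, 'dist': [-0.0946, 0.0, 0.0, 0.0, 0.0], 'rvec': [1.5824, 2.0951, -0.725], 'tvec': [0.2224, -0.3233, 1.5748]}
top {'fov_y': 45.0446, 'cx': 317.9682, 'cy': 192.7783, 'dist': [-0.1038, 0.0, 0.0, 0.0, 0.0], 'rvec': [2.2105, -2.1795, 0.0717], 'tvec': [-0.095, 0.5236, 1.5341]}
wrist {'fov_y': 70.3147, 'cx': 321.4162, 'cy': 200.9776, 'dist': [-0.0068, 0.0, 0.0, 0.0, 0.0], 'T_tool_cam': [[-0.0007, -0.9649, -0.2625, 0.0732], [1.0, -0.0006, -0.0004, 0.0004], [0.0002, -0.2625, 0.9649, -0.1446], [0.0, 0.0, 0.0, 1.0]]}
```

View pics/scene0.png

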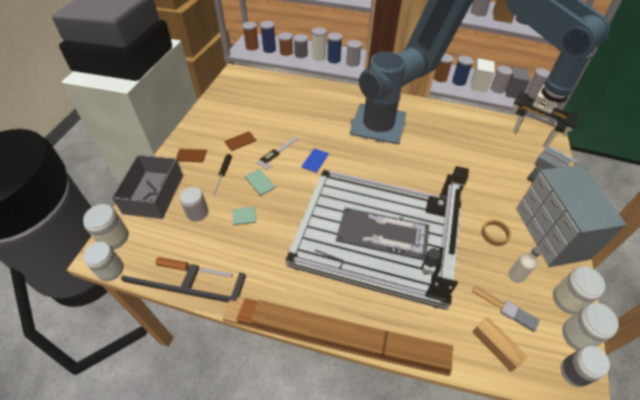

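View pics/top0.png

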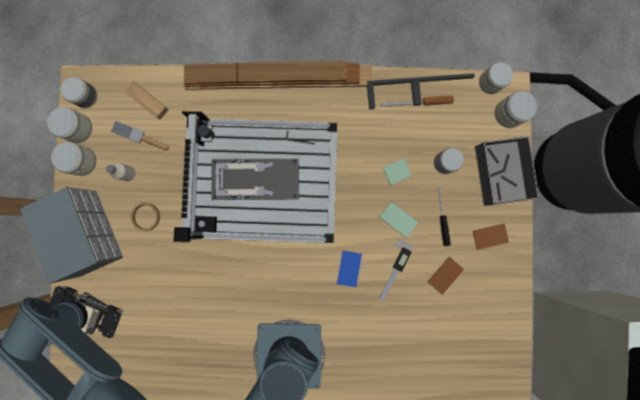

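View pics/wrist0.png

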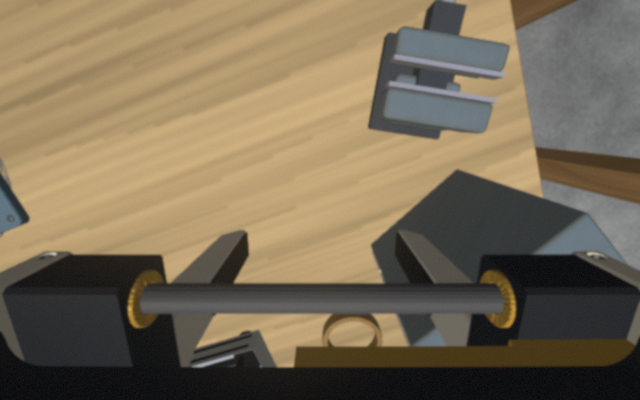

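```bash
cat > h.py <<'E'
from workcell import telemetry, get_image, calibration, r, finder
import cv2,numpy as np
from scipy.spatial.transform import Rotation as R
def K(c):
    f=200/np.tan(np.radians(c['fov_y']/2)); return np.array([[f,0,c['cx']],[0,f,c['cy']],[0,0,1]])
def Tt(s):
    T=np.eye(4); w,x,y,z=s['ee_rot']; T[:3,:3]=R.from_quat([x,y,z,w]).as_matrix(); T[:3,3]=s['tcp_pos']; return T
def Twc(n,s=None):
    c=calibration(n)
    if n=='wrist': return Tt(s or telemetry.state())@np.array(c['T_tool_cam'])
    T=np.eye(4);T[:3,:3]=cv2.Rodrigues(np.array(c['rvec'],float))[0];T[:3,3]=c['tvec'];return np.linalg.inv(T)
def plane(n,uv,z,T):
    "pixels -> world at height z"
    c=calibration(n); uv=np.array(uv,np.float64).reshape(-1,1,2)
    q=cv2.undistortPoints(uv,K(c),np.array(c['dist'],float)).reshape(-1,2)
    d=np.c_[q,np.ones(len(q))]@T[:3,:3].T; o=T[:3,3]
    return o+d*((z-o[2])/d[:,2])[:,None]
def proj(n,P,T):
    c=calibration(n);Ti=np.linalg.inv(T)
    return cv2.projectPoints(np.array(P,float).reshape(-1,1,3),cv2.Rodrigues(Ti[:3,:3])[0],Ti[:3,3],K(c),np.array(c['dist'],float))[0].reshape(-1,2)
def w(T,p): return T[:3,:3]@np.array(p)+T[:3,3]
E
python3 - <<'E'
from h import *
T=Twc('top')
for t in ["pane_centre","short_pane_centre","holder","open_end","engraver"]:
    for b in finder.mark_of("top",t)[:3]: print(t,round(b['conf'],2),np.round(w(T,b['xyz']),3))
p=cv2.imread('pics/top0.png')
m=cv2.inRange(cv2.cvtColor(p,cv2.COLOR_BGR2HSV),(40,25,60),(95,255,255))
for c in cv2.findContours(m,0,2)[0]:
    if cv2.contourArea(c)>150:
        x=cv2.minAreaRect(c); bp=cv2.boxPoints(x); P=plane('top',bp,.006,T)
        print(np.round(x[0]),np.round(P[:,:2],3).tolist(),P.mean(0).round(3))
print(proj('top',[[.3,0,0],[.6,0,0]],T))
E
python3 - <<'E'
import cv2
p=cv2.imread('pics/top0.png')
cv2.imwrite('pics/top0c.png',cv2.resize(p[100:260,170:440],None,fx=2.9,fy=2.9,interpolation=cv2.INTER_CUBIC))
E
```

```text
pane_centre 0.96 [ 0.45  -0.349  0.008]
pane_centre 0.89 [ 0.265 -0.505  0.003]
pane_centre 0.74 [ 0.284 -0.188  0.003]
short_pane_centre 0.65 [ 0.599 -0.341  0.   ]
holder 0.87 [0.568 0.09  0.036]
open_end 0.74 [0.572 0.011 0.045]
open_end 0.55 [ 0.632 -0.495  0.004]
[398. 219.] [[0.452, -0.286], [0.503, -0.325], [0.436, -0.413], [0.386, -0.374]] [ 0.444 -0.349  0.006]
[397. 171.] [[0.612, -0.296], [0.644, -0.365], [0.586, -0.391], [0.555, -0.322]] [ 0.599 -0.344  0.006]
[[289.80922913 262.28991344]
 [291.34844778 169.655379  ]]
```

View pics/top0c.png

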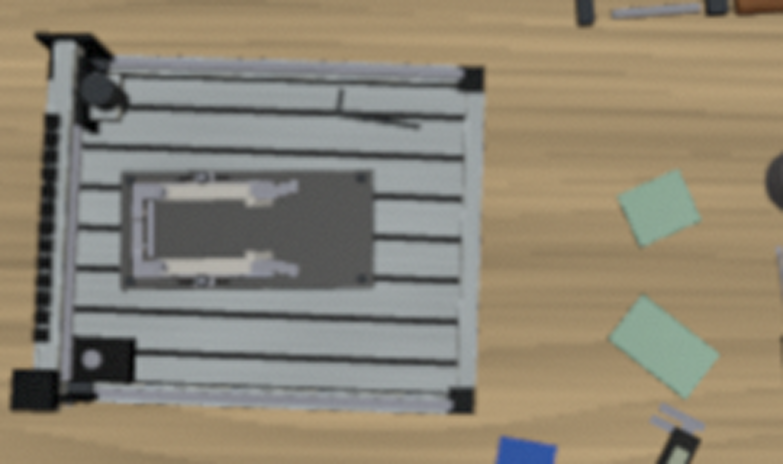

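Seen in the top view: the long plate is at pixel (398,219), world (0.446,-0.349), with its corners measuring 110 x 64. The short one is at (397,171). The holder's open end faces world -y. I'll swing over the holder first, for a close look.

carry_out(
  plan=[
    [-58, -3, -58, 0, 0, 6.3, 0],
    [-60, -3.3, 0, 0, 0, 6.3, 0],
    [-60, -3.3, 0, 0, 0, 6.3, 0],
    [-60, -3.3, 0, 0, 0, 6.3, 0],
    [-60, -3.3, 0, 0, 0, 6.3, 0],
    [-60, -3.3, 0, 0, 0, 6.3, 0],
    [-60, -3.3, 0, 0, 0, 6.3, 0],
    [-60, -3.3, 0, 0, 0, 6.3, 0],
  ],
)

```text
t: 1.4
tcp_pos: [0.5032, 0.1897, 0.2847]
ee_rot: [0.0, 0.579, 0.815, 0.0]
force: [-0.1, 0.4, 0.1]
finger_gap: 0.0927
```

carry_out(
  plan=[
    [-60, -3.3, 0, 0, 0, 6.3, 0],
    [-60, -3.3, 0, 0, 0, 6.3, 0],
    [0, 0, 0, 0, 0, 0, 0],
    [0, 0, 0, 0, 0, 0, 0],
  ],
)

```text
t: 1.9
tcp_pos: [0.5293, 0.0748, 0.2848]
ee_rot: [-0.0, 0.664, 0.748, 0.0]
force: [0.6, 0.2, 0.3]
finger_gap: 0.0927
```

Run:
```python
from h import *
s=telemetry.state(); print({k:np.round(v,3).tolist() for k,v in s.items()})
T=Twc('wrist',s)
p,d=get_image('wrist'); cv2.imwrite("pics/w1.png",p[:,:,::-1]); np.save('pics/w1.npy',d); np.save('pics/w1T.npy',T)
for t in ["holder","open_end","engraver"]:
    for b in finder.mark_of("wrist",t)[:3]: print(t,round(b['conf'],2),np.round(w(T,b['xyz']),3))
```

```text
{'t': 1.9, 'qpos': [-0.069, 0.205, 1.497, 0.001, 1.44, -0.188], 'qvel': [0.036, -0.005, 0.001, 0.001, -0.001, -0.001], 'joint_torque': [-1.314, -41.148, -29.386, -0.053, -0.01, 0.0], 'tcp_pos': [0.529, 0.075, 0.285], 'ee_rot': [-0.0, 0.664, 0.748, 0.0], 'force': [0.583, 0.204, 0.346], 'moment': [0.001, 0.052, -0.007], 'finger_gap': 0.093}
holder 0.86 [0.566 0.094 0.035]
open_end 0.55 [0.567 0.013 0.049]
engraver 0.41 [0.57  0.009 0.047]
```

View pics/w1.png

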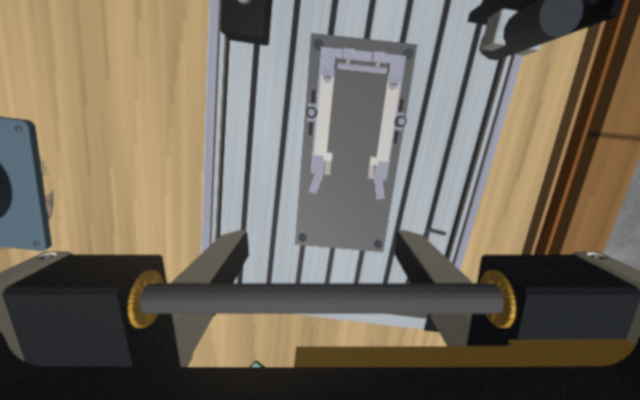

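The deck's corners are at about (311,34), (416,44), (382,250) and (296,245). The cheek tips are near (315,193) and (380,198), and the stop is near row 65. Next I fit the frame and d.

Run:
```python
from h import *
T=np.load('pics/w1T.npy')
p=cv2.imread('pics/w1.png')
P=plane('wrist',[(311,34),(416,44),(382,250),(296,245)],.047,T); print(P.round(4))
a=(P[0]+P[1])/2;b=(P[2]+P[3])/2
ey=(a-b)/np.linalg.norm(a-b); yaw=np.degrees(np.arctan2(ey[1],ey[0])); print(np.linalg.norm(a-b),yaw, np.linalg.norm(P[0]-P[1]))
cv2.imwrite('pics/w1c.png',cv2.resize(p[20:265,280:430],None,fx=2.4*1.0,fy=2.4,interpolation=cv2.INTER_CUBIC))
d=np.load('pics/w1.npy')
print(d[100:240:20,350], d[100,300])
```

```text
[[ 0.4954  0.2499  0.047 ]
 [ 0.6233  0.2542  0.047 ]
 [ 0.6294 -0.0192  0.047 ]
 [ 0.5036 -0.0262  0.047 ]]
0.2748367259994711 91.49315849306915 0.12797851548758582
[0.36018726 0.36607158 0.37296528 0.3801961  0.38810787 0.3940264
 0.40400484] 0.3709671
```

View pics/w1c.png

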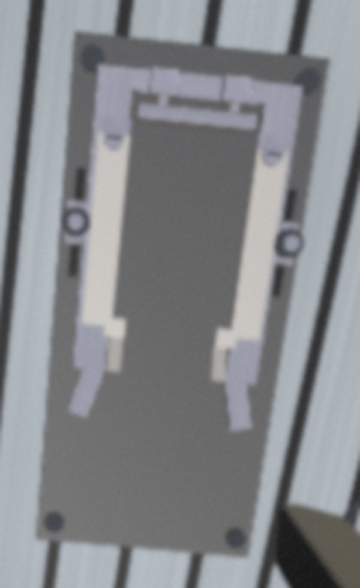

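Run:
```python
from h import *
from scipy.optimize import least_squares
T=np.load('pics/w1T.npy')
px=lambda L:[(280+u/2.4-.3,20+v/2.4-.3) for u,v in L]
dc=np.array(px([(77,32),(328,58),(248,555),(38,540)]))
mod=np.array([[-65,162,12],[65,162,12],[65,-115,12],[-65,-115,12]])/1000.
def tow(q,M):
    c,s=np.cos(q[2]),np.sin(q[2]);M=np.atleast_2d(M)
    return np.c_[q[0]+c*M[:,0]-s*M[:,1],q[1]+s*M[:,0]+c*M[:,1],M[:,2]+.035]
f=lambda q:(proj('wrist',tow(q,mod),T)-dc).ravel()
r_=least_squares(f,[.567,.09,0.02]); q=r_.x; print(q,np.degrees(q[2]),r_.fun.round(1))
def toh(P): 
    c,s=np.cos(q[2]),np.sin(q[2]);D=P[:,:2]-q[:2]; return np.c_[c*D[:,0]+s*D[:,1],-s*D[:,0]+c*D[:,1]]*1000
print('cheek tips',toh(plane('wrist',px([(68,413),(88,416),(230,431),(251,430)]),.0545,T)).round(1))
print('bar front',toh(plane('wrist',px([(138,117),(256,128)]),.060,T)).round(1))
print('lip ends',toh(plane('wrist',px([(107,372),(121,372),(212,380),(226,382)]),.057,T)).round(1))
print('open_end w',tow(q,[0,-.081,.012]))
```

```text
[0.56418882 0.09106251 0.02684743] 1.538244189785544 [-1.1 -0.3  1.  -0.2  0.5  1.1 -0.4 -0.2]
cheek tips [[-52.4 -32.7]
 [-41.  -33.4]
 [ 40.3 -34.8]
 [ 52.1 -33.1]]
bar front [[-29.5 123.1]
 [ 29.9 123.5]]
lip ends [[-32.7  -7. ]
 [-25.   -6.3]
 [ 25.7  -6.1]
 [ 33.6  -6.5]]
open_end w [[0.5663632 0.0100917 0.047    ]]
```

```bash
cat >> h.py <<'E'
def yaw(s): 
    y=Tt(s)[:3,1]; return np.degrees(np.arctan2(y[1],y[0]))
def rows(p0,y0,p1,y1,n):
    p0=np.array(p0,float);p1=np.array(p1,float);d=(p1-p0)/n*1000;dy=(y1-y0)/n
    for i in range(n):
        t=np.radians(y0+i*dy)
        print([round(-d[0]*-1*-np.sin(t)*1+d[1]*np.cos(t)*1,1) if 0 else round(-d[0]*np.sin(t)+d[1]*np.cos(t),1),round(d[0]*np.cos(t)+d[1]*np.sin(t),1),round(-d[2],1),0,0,round(-dy,2)])
E
python3 - <<'E'
from h import *
s=telemetry.state();print(s['tcp_pos'],yaw(s), Tt(s)[:3,:3].round(2).tolist())
rows(s['tcp_pos'],yaw(s),[.446,-.349,.19],-37.4,8)
E
```

```text
[0.52915999 0.07614187 0.28491595] 6.998243643895171 [[-0.12, 0.99, 0.0], [0.99, 0.12, 0.0], [0.0, 0.0, -1.0]]
[np.float64(-51.5), np.float64(-16.8), np.float64(11.9), 0, 0, np.float64(5.55)]
[np.float64(-52.9), np.float64(-11.7), np.float64(11.9), 0, 0, np.float64(5.55)]
[np.float64(-53.8), np.float64(-6.6), np.float64(11.9), 0, 0, np.float64(5.55)]
[np.float64(-54.1), np.float64(-1.3), np.float64(11.9), 0, 0, np.float64(5.55)]
[np.float64(-54.0), np.float64(3.9), np.float64(11.9), 0, 0, np.float64(5.55)]
[np.float64(-53.4), np.float64(9.1), np.float64(11.9), 0, 0, np.float64(5.55)]
[np.float64(-52.2), np.float64(14.2), np.float64(11.9), 0, 0, np.float64(5.55)]
[np.float64(-50.6), np.float64(19.2), np.float64(11.9), 0, 0, np.float64(5.55)]
```

carry_out(
  plan=[
    [-51.5, -16.8, 12, 0, 0, 5.55, 0],
    [-53, -11.7, 12, 0, 0, 5.55, 0],
    [-53.8, -6.6, 12, 0, 0, 5.55, 0],
    [-54, -1.3, 12, 0, 0, 5.55, 0],
    [-54, 4, 12, 0, 0, 5.55, 0],
    [-53.4, 9, 12, 0, 0, 5.55, 0],
    [-52, 14, 12, 0, 0, 5.55, 0],
    [-50.6, 19, 12, 0, 0, 5.55, 0],
  ],
)

```text
t: 3.1
tcp_pos: [0.4454, -0.3505, 0.1887]
ee_rot: [0.0, 0.897, 0.441, 0.0]
force: [0.1, 0.5, -0.1]
finger_gap: 0.0934
```

carry_out(
  plan=[
    [0, 0, 0, 0, 0, 0, 0],
    [0, 0, 0, 0, 0, 0, 0],
  ],
)

```text
t: 3.35
tcp_pos: [0.4454, -0.3488, 0.1887]
ee_rot: [-0.0, 0.897, 0.443, 0.0]
force: [0.6, 0.5, 0.7]
finger_gap: 0.0932
```

Run:
```python
from h import *
s=telemetry.state(); print(s['tcp_pos'],yaw(s))
T=Twc('wrist',s)
p,d=get_image('wrist'); cv2.imwrite("pics/w2.png",p[:,:,::-1]); np.save('pics/w2T.npy',T)
p=p[:,:,::-1]
m=cv2.inRange(cv2.cvtColor(p,cv2.COLOR_BGR2HSV),(40,25,60),(95,255,255))
for c in cv2.findContours(m,0,2)[0]:
    if cv2.contourArea(c)>800:
        a=cv2.approxPolyDP(c,8,True).reshape(-1,2); P=plane('wrist',a,.006,T)
        print(a.tolist(),np.round(P[:,:2],4).tolist(),P.mean(0).round(4))
```

```text
[ 0.44540918 -0.34877623  0.18869002] -37.4642224621712
[[293, 142], [294, 231], [345, 232], [347, 142]] [[0.4516, -0.2866], [0.3849, -0.3709], [0.4339, -0.4102], [0.5, -0.3238]] [ 0.4426 -0.3479  0.006 ]
[[415, 56], [385, 111], [442, 142], [474, 90]] [[0.6091, -0.2956], [0.553, -0.3222], [0.5854, -0.3892], [0.6417, -0.3627]] [ 0.5973 -0.3424  0.006 ]
```

View pics/w2.png

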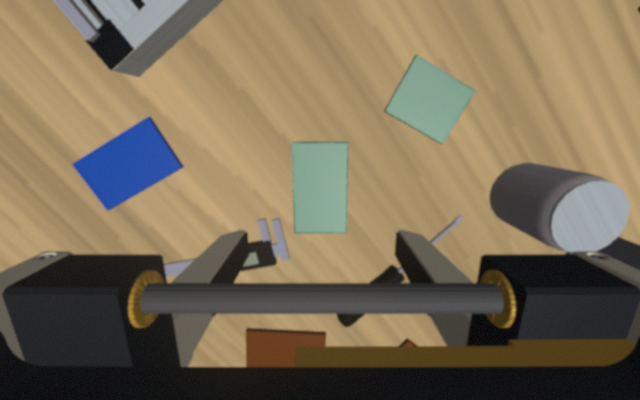

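The wrist view confirms it. The long plate's corners are at (293,142), (294,231), (345,232) and (347,142), it is aligned with the jaws, and nothing lies within the finger footprints.

carry_out(
  plan=[
    [-1, -2.8, 40, 0, 0, 0.5, 0],
    [0, 0, 45, 0, 0, 0, 0],
    [0, 0, 40, 0, 0, 0, 0],
    [0, 0, 20, 0, 0, 0, 0],
    [0, 0, 10, 0, 0, 0, 0],
    [0, 0, 6, 0, 0, 0, 0],
    [0, 0, 3, 0, 0, 0, 0],
    [0, 0, 0, 0, 0, 0, 0],
  ],
)

```text
t: 4.4
tcp_pos: [0.4424, -0.3492, 0.0254]
ee_rot: [0.001, 0.899, 0.438, 0.0]
force: [-0.6, 0.1, -0.3]
finger_gap: 0.0929
```

carry_out(
  plan=[
    [0, 0, 1.5, 0, 0, 0, 0],
    [0, 0, 0, 0, 0, 0, 60],
    [0, 0, 0, 0, 0, 0, 100],
    [0, 0, 0, 0, 0, 0, 120],
    [0, 0, 0, 0, 0, 0, 120],
    [0, 0, 0, 0, 0, 0, 120],
  ],
  grip_force=25,
)

```text
t: 5.15
tcp_pos: [0.4421, -0.3491, 0.0234]
ee_rot: [0.0, 0.899, 0.438, 0.0]
force: [0.1, -0.7, -0.3]
finger_gap: 0.0635
```

carry_out(
  plan=[
    [0, 0, -5, 0, 0, 0, 120],
    [0, 0, -15, 0, 0, 0, 120],
    [0, 0, -30, 0, 0, 0, 120],
    [0, 0, -40, 0, 0, 0, 120],
    [0, 0, -40, 0, 0, 0, 120],
    [0, 0, -20, 0, 0, 0, 120],
    [0, 0, 0, 0, 0, 0, 120],
    [0, 0, 0, 0, 0, 0, 120],
  ],
)

```text
t: 6.15
tcp_pos: [0.4417, -0.3485, 0.1728]
ee_rot: [-0.001, 0.899, 0.438, -0.0]
force: [-0.3, 0.3, -1.7]
finger_gap: 0.0636
```

Run:
```python
from h import *
s=telemetry.state(); print(s['tcp_pos'],yaw(s),s['finger_gap'],s['force'])
T=Twc('wrist',s)
p,d=get_image('wrist'); cv2.imwrite("pics/w3.png",p[:,:,::-1]); np.save('pics/w3T.npy',T);np.save('pics/w3.npy',d)
p=p[:,:,::-1]
m=cv2.inRange(cv2.cvtColor(p,cv2.COLOR_BGR2HSV),(40,25,60),(95,255,255))
for c in cv2.findContours(m,0,2)[0]:
    if cv2.contourArea(c)>800:
        a=cv2.approxPolyDP(c,8,True).reshape(-1,2); print(a.tolist())
# target
h=np.radians(1.54); o=np.array([.5642,.0911]); y0=-85e-3
t=o+y0*np.array([-np.sin(h),np.cos(h)]); print(t)
rows(s['tcp_pos'],yaw(s),[*t,.15],1.54,8)
```

```text
[ 0.44167764 -0.34852071  0.1727819 ] -38.05713169483718 0.06359730403376918 [-0.26743398  0.28922157 -1.73250228]
[[266, 156], [272, 284], [371, 284], [376, 155]]
[[423, 48], [391, 108], [451, 140], [485, 85]]
[0.56648436 0.0061307 ]
[np.float64(44.5), np.float64(-15.0), np.float64(2.8), 0, 0, np.float64(-4.95)]
[np.float64(45.7), np.float64(-11.1), np.float64(2.8), 0, 0, np.float64(-4.95)]
[np.float64(46.4), np.float64(-7.2), np.float64(2.8), 0, 0, np.float64(-4.95)]
[np.float64(46.9), np.float64(-3.1), np.float64(2.8), 0, 0, np.float64(-4.95)]
[np.float64(47.0), np.float64(0.9), np.float64(2.8), 0, 0, np.float64(-4.95)]
[np.float64(46.7), np.float64(5.0), np.float64(2.8), 0, 0, np.float64(-4.95)]
[np.float64(46.1), np.float64(9.0), np.float64(2.8), 0, 0, np.float64(-4.95)]
[np.float64(45.2), np.float64(12.9), np.float64(2.8), 0, 0, np.float64(-4.95)]
```

View pics/w3.png

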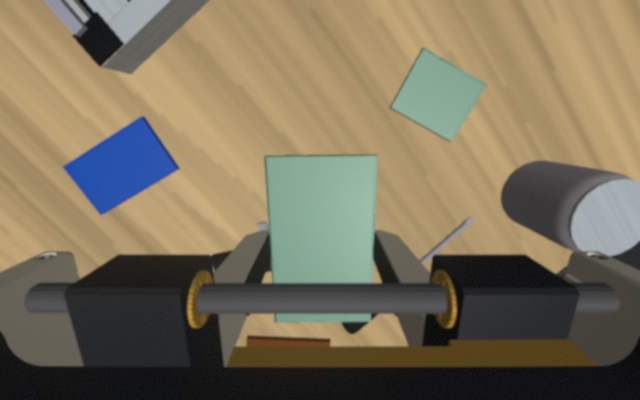

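Run:
```python
from h import *
c=calibration('wrist'); Tc=np.array(c['T_tool_cam'])
# plate top face in tool coords: +x tool = image top, +y = right
from scipy.optimize import least_squares
obs=np.array([(265.5,155.5),(377,154.5),(371,321.5),(273.5,321.5)])
M=np.array([[55,-32,0],[55,32,0],[-55,32,0],[-55,-32,0]])/1000.
def f(q):
    P=R.from_rotvec([q[3],q[4],q[5]]).apply(M)+q[:3]
    C=np.linalg.inv(Tc); P=P@C[:3,:3].T+C[:3,3]
    return (cv2.projectPoints(P.reshape(-1,1,3),np.zeros(3),np.zeros(3),K(c),np.array(c['dist'],float))[0].reshape(-1,2)-obs).ravel()
s=least_squares(f,[0,0,.015,0,0,0],x_scale=[.01]*6); print(np.round(s.x[:3]*1000,1),np.degrees(s.x[3:]).round(2),s.fun.round(1))
```

```text
[ 1.  -0.3 17.8] [-0.37 -1.58 -0.34] [-0.1 -0.3  0.   0.  -0.7  0.2  0.8  0.2]
```

The plate sits square in the grip, its bottom about 1.5 mm below the fingertips and its pitch about 1.5°. I'll carry it over the open end.

carry_out(
  plan=[
    [44.5, -15, 2.8, 0, 0, -4.95, 120],
    [45.7, -11, 2.8, 0, 0, -4.95, 120],
    [46.4, -7.2, 2.8, 0, 0, -4.95, 120],
    [47, -3, 2.8, 0, 0, -4.95, 120],
    [47, 1, 2.8, 0, 0, -4.95, 120],
    [46.7, 5, 2.8, 0, 0, -4.95, 120],
    [46, 9, 2.8, 0, 0, -4.95, 120],
    [45, 13, 2.8, 0, 0, -4.95, 120],
  ],
)

```text
t: 7.2
tcp_pos: [0.5669, 0.0068, 0.1494]
ee_rot: [-0.001, 0.697, 0.718, -0.001]
force: [0.2, -0.3, -2.0]
finger_gap: 0.0634
```

carry_out(
  plan=[
    [0, 0, 30, 0, 0, 0, 120],
    [0, 0, 10, 0, 0, 0, 120],
    [0, 0, 0, 0, 0, 0, 120],
    [0, 0, 0, 0, 0, 0, 120],
  ],
)

```text
t: 7.7
tcp_pos: [0.5677, 0.0045, 0.1115]
ee_rot: [0.0, 0.698, 0.716, 0.0]
force: [0.9, 0.3, -0.8]
finger_gap: 0.0636
```

Run:
```python
from h import *
s=telemetry.state(); print(s['tcp_pos'],yaw(s),s['finger_gap'],s['force'],s['qpos'].round(2) if hasattr(s['qpos'],'round') else s['qpos'])
T=Twc('wrist',s)
p,d=get_image('wrist'); cv2.imwrite("pics/w4.png",p[:,:,::-1]); np.save('pics/w4T.npy',T)
```

```text
[0.56767052 0.00445555 0.1114655 ] 1.4734755236873842 0.06358275242370945 [ 0.92111957  0.25217609 -0.77572783] [-0.19  0.41  1.66 -0.    1.07 -0.21]
```

View pics/w4.png

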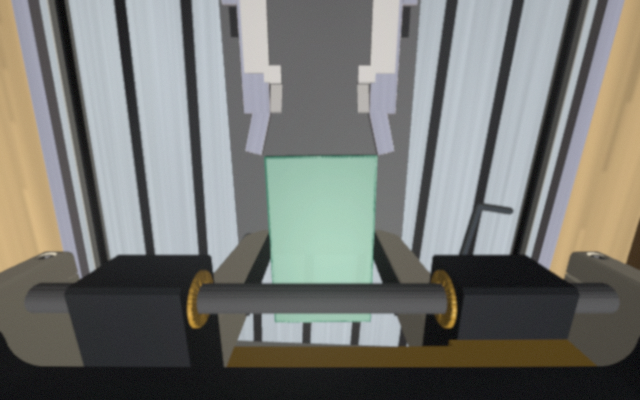

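Run:
```python
from h import *
T=np.load('pics/w4T.npy'); s=telemetry.state(); Ti=np.linalg.inv(Tt(s))
t=lambda uv,z:(plane('wrist',uv,z,T)@Ti[:3,:3].T+Ti[:3,3])*1000
print('tips outer/inner',t([(247,152),(393,152),(264,153),(376,153)],.0545).round(1)[:,:2])
print('guides inner lower/lip outer',t([(281,105),(358,105)],.057).round(1)[:,:2])
print('deck edges',t([(236,160),(404,160),(232,20),(409,20),(234,100),(406,100)],.047).round(1)[:,:2])
```

```text
tips outer/inner [[ 54.2 -52.7]
 [ 54.2  49.9]
 [ 53.5 -40.8]
 [ 53.5  38. ]]
guides inner lower/lip outer [[ 85.4 -27.3]
 [ 85.4  24. ]]
deck edges [[ 47.7 -63.2]
 [ 47.6  60.2]
 [138.8 -58.6]
 [138.7  56.7]
 [ 89.4 -61.3]
 [ 89.3  58.5]]
```

carry_out(
  plan=[
    [0, -1.2, 20, 0, 0, 0, 120],
    [0, 0, 12, 0, 0, 0, 120],
    [0, 0, 4, 0, 0, 0, 120],
    [0, 0, 2, 0, 0, 0, 120],
    [0, 0, 1, 0, 0, 0, 120],
    [0, 0, 0.5, 0, 0, 0, 120],
    [0, 0, 0, 0, 0, 0, 120],
  ],
)

```text
t: 8.62
tcp_pos: [0.5663, 0.0052, 0.0717]
ee_rot: [0.0, 0.697, 0.717, 0.0]
force: [-0.4, 0.1, -1.3]
finger_gap: 0.0636
```

carry_out(
  plan=[
    [0, 0, 0.5, 0, 0, 0, 120],
    [0, 0, 0.5, 0, 0, 0, 120],
    [0, 0, 0, 0, 0, 0, 120],
  ],
)

```text
t: 9.0
tcp_pos: [0.5661, 0.0052, 0.0704]
ee_rot: [-0.0, 0.698, 0.717, -0.0]
force: [-0.7, 0.4, -1.1]
finger_gap: 0.0634
```

carry_out(
  plan=[
    [0, 0, 0.5, 0, 0, 0, 120],
    [0, 0, 0, 0, 0, 0, 120],
  ],
)

```text
t: 9.25
tcp_pos: [0.5661, 0.0052, 0.0703]
ee_rot: [0.0, 0.698, 0.717, 0.0]
force: [-2.6, 0.9, 4.4]
finger_gap: 0.0633
```

carry_out(
  plan=[
    [0, 0, 0.5, 0, 0, 0, 120],
    [0, 0, 0, 0, 0, 0, 120],
  ],
)

```text
t: 9.5
tcp_pos: [0.5661, 0.0052, 0.0703]
ee_rot: [0.0, 0.697, 0.717, 0.0]
force: [-3.3, -0.1, 9.0]
finger_gap: 0.0634
```

Contact is felt at TCP z = 0.0703, as expected. I'll ease off and open.

carry_out(
  plan=[
    [0, 0, -0.8, 0, 0, 0, 85],
    [0, 0, 0, 0, 0, 0, 60],
    [0, 0, 0, 0, 0, 0, 40],
    [0, 0, 0, 0, 0, 0, 20],
    [0, 0, 0, 0, 0, 0, 20],
    [0, 0, -20, 0, 0, 0, 20],
    [0, 0, -50, 0, 0, 0, 20],
    [0, 0, 0, 0, 0, 0, 20],
  ],
)

```text
t: 10.5
tcp_pos: [0.5689, 0.0047, 0.1442]
ee_rot: [0.003, 0.697, 0.717, 0.002]
force: [-0.6, -0.1, -0.7]
finger_gap: 0.0857
```

Run:
```python
from h import *
s=telemetry.state(); print(s['tcp_pos'],yaw(s),s['finger_gap'],s['force'])
T=Twc('wrist',s)
p,d=get_image('wrist'); cv2.imwrite("pics/w5.png",p[:,:,::-1]); np.save('pics/w5T.npy',T)
```

```text
[0.56891334 0.00473269 0.14419287] 1.5493400686204122 0.08565635171264402 [-0.61493417 -0.06664942 -0.67020736]
```

View pics/w5.png

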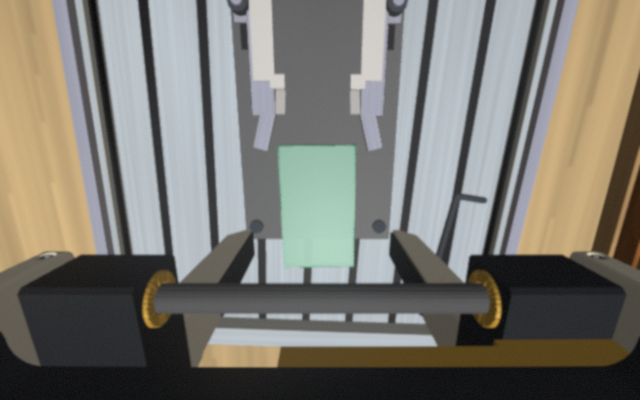

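The plate lies on the deck centred before the cheeks: its leading edge is at row 146, its trailing edge at row 267, and the cheek tips are at (260,149) and (376,149).

Run:
```python
from h import *
T=np.load('pics/w5T.npy'); s=telemetry.state(); Ti=np.linalg.inv(Tt(s))
def t(uv,z):
    P=plane('wrist',uv,z,T); print(P.round(4)[:,:2].tolist(), ((P@Ti[:3,:3].T+Ti[:3,3])*1000).round(1)[:,:2].tolist())
t([(279,146),(355,146),(353,266.5),(285,266.5)],.053)
t([(256,149),(381,149),(270,149),(365,149)],.0545)
t([(285,112),(350,112)],.057)
```

```text
[[0.5333, 0.0594], [0.5954, 0.061], [0.5998, -0.0481], [0.5374, -0.0495]] [[55.4, -33.0], [55.3, 29.1], [-53.8, 30.6], [-53.6, -31.9]]
[[0.5148, 0.0567], [0.6166, 0.0593], [0.5262, 0.0569], [0.6035, 0.0589]] [[53.1, -51.6], [53.0, 50.2], [53.1, -40.2], [53.0, 37.2]]
[[0.5388, 0.086], [0.5895, 0.0873]] [[81.8, -26.7], [81.8, 23.9]]
```

carry_out(
  plan=[
    [-36, -1.3, 0, 0, 0, 0, 255],
    [-36, 0, 0, 0, 0, 0, 255],
    [0, 0, 30, 0, 0, 0, 255],
    [0, 0, 20, 0, 0, 0, 255],
    [0, 0, 10, 0, 0, 0, 255],
    [0, 0, 0, 0, 0, 0, 255],
    [0, 0, 0, 0, 0, 0, 255],
  ],
)

```text
t: 11.42
tcp_pos: [0.5672, -0.0668, 0.0807]
ee_rot: [0.0, 0.697, 0.717, 0.0]
force: [-0.1, 0.7, -0.1]
finger_gap: 0.0205
```

Run:
```python
from h import *
s=telemetry.state(); print(s['tcp_pos'],yaw(s),s['finger_gap'],s['force'])
T=Twc('wrist',s)
p,d=get_image('wrist'); cv2.imwrite("pics/w6.png",p[:,:,::-1]); np.save('pics/w6T.npy',T)
```

```text
[ 0.56719347 -0.06679218  0.08070956] 1.5611847244986894 0.02048427641271232 [-0.14187259  0.68770774 -0.09224098]
```

View pics/w6.png

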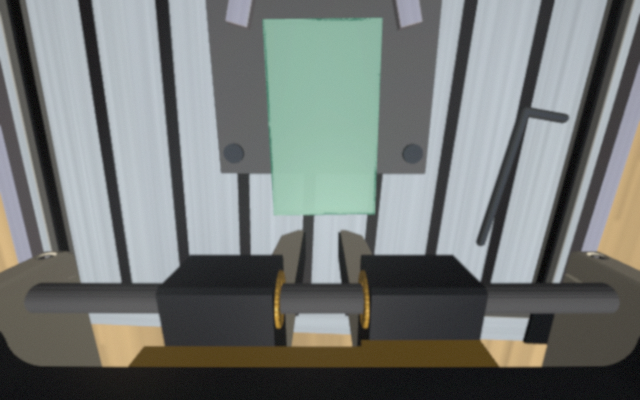

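carry_out(
  plan=[
    [0, 0.8, 6, 0, 0, 0, 255],
    [0, 0, 4, 0, 0, 0, 255],
    [0, 0, 0, 0, 0, 0, 255],
    [0, 0, 0, 0, 0, 0, 255],
  ],
)

```text
t: 11.98
tcp_pos: [0.5676, -0.0668, 0.0702]
ee_rot: [-0.0, 0.698, 0.717, -0.0]
force: [0.2, -0.6, 0.1]
finger_gap: 0.0001
```

carry_out(
  plan=[
    [6, 0, 0, 0, 0, 0, 255],
    [2, 0, 0, 0, 0, 0, 255],
    [2, 0, 0, 0, 0, 0, 255],
    [2, 0, 0, 0, 0, 0, 255],
    [2, 0, 0, 0, 0, 0, 255],
    [2, 0, 0, 0, 0, 0, 255],
    [2, 0, 0, 0, 0, 0, 255],
    [0, 0, 0, 0, 0, 0, 255],
  ],
)

```text
t: 12.98
tcp_pos: [0.5671, -0.0485, 0.0702]
ee_rot: [-0.0, 0.697, 0.717, 0.0]
force: [0.2, 0.1, -0.4]
finger_gap: 0.0007
```

```bash
cat > look.py <<'E'
import sys
from h import *
s=telemetry.state(); print(s['tcp_pos'],yaw(s),s['finger_gap'],s['force'])
T=Twc('wrist',s)
n=sys.argv[1]
p,d=get_image('wrist'); cv2.imwrite(f"pics/{n}.png",p[:,:,::-1]); np.save(f'pics/{n}T.npy',T)
E
python3 look.py w7
```

```text
[ 0.56707512 -0.04852645  0.0702044 ] 1.5525410936815318 0.0007406230402469316 [ 0.24384571  0.12371258 -0.37255613]
```

View pics/w7.png

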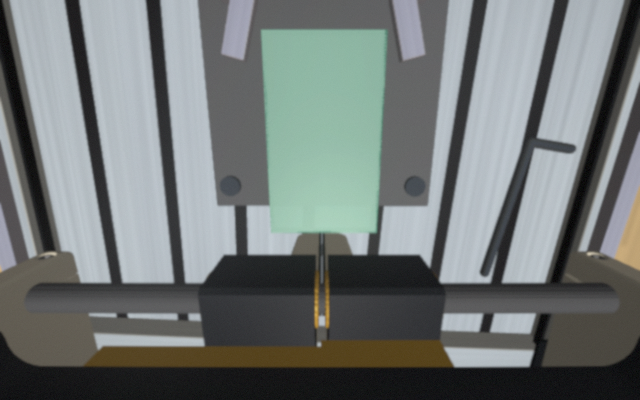

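Run:
```python
from h import *
T=np.load('pics/w7T.npy'); s=telemetry.state(); Ti=np.linalg.inv(Tt(s))
def t(uv,z):
    P=plane('wrist',uv,z,T); print(P.round(4)[:,:2].tolist(), ((P@Ti[:3,:3].T+Ti[:3,3])*1000).round(1)[:,:2].tolist())
t([(262,30),(386,30),(377.5,233),(271.5,233)],.053)
t([(222,56),(424,56),(247,59),(400,59)],.0545)
t([(217,205),(428,206),(202,20),(442,20)],.047)
```

```text
[[0.5336, 0.0701], [0.5966, 0.0717], [0.6008, -0.0385], [0.5363, -0.0402]] [[119.5, -30.3], [119.5, 32.8], [9.1, 34.1], [9.1, -30.6]]
[[0.5129, 0.0572], [0.6168, 0.0599], [0.5257, 0.0561], [0.6046, 0.0582]] [[107.2, -51.3], [107.1, 52.7], [105.7, -38.5], [105.7, 40.5]]
[[0.502, -0.0251], [0.6319, -0.0223], [0.5011, 0.0757], [0.6267, 0.079]] [[25.2, -64.4], [24.5, 65.5], [126.0, -62.6], [125.9, 63.0]]
```

carry_out(
  plan=[
    [3, 0, 0, 0, 0, 0, 255],
    [3, 0, 0, 0, 0, 0, 255],
    [3, 0, 0, 0, 0, 0, 255],
    [3, 0, 0, 0, 0, 0, 255],
    [3, 0, 0, 0, 0, 0, 255],
    [2, 0, 0, 0, 0, 0, 255],
    [2, 0, 0, 0, 0, 0, 255],
    [0, 0, 0, 0, 0, 0, 255],
  ],
)

```text
t: 14.02
tcp_pos: [0.5665, -0.0296, 0.0702]
ee_rot: [-0.0, 0.697, 0.717, 0.0]
force: [0.3, -0.1, 0.8]
finger_gap: 0.0006
```

carry_out(
  plan=[
    [2, 0, 0, 0, 0, 0, 255],
    [2, 0, 0, 0, 0, 0, 255],
    [1, 0, 0, 0, 0, 0, 255],
    [0, 0, 0, 0, 0, 0, 255],
  ],
)

```text
t: 14.52
tcp_pos: [0.5664, -0.0246, 0.0702]
ee_rot: [-0.0, 0.697, 0.717, 0.0]
force: [-0.4, 0.2, -0.6]
finger_gap: 0.0003
```

carry_out(
  plan=[
    [2, 0, 0, 0, 0, 0, 255],
    [2, 0, 0, 0, 0, 0, 255],
    [0, 0, 0, 0, 0, 0, 255],
  ],
)

```text
t: 14.9
tcp_pos: [0.5668, -0.0226, 0.0705]
ee_rot: [0.001, 0.697, 0.717, -0.001]
force: [-0.1, -7.9, -0.5]
finger_gap: 0.0004
```

```bash
python3 look.py w8
```

```text
[ 0.5668408  -0.02263782  0.07049762] 1.5708702325101327 0.00042972871065371506 [-0.14292633 -7.94627681 -0.53430945]
```

View pics/w8.png

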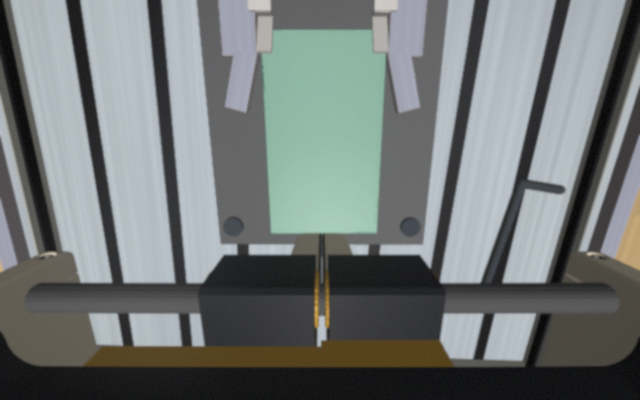

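The clips have begun to lift where expected (7.9 N), and the plate is straight between the guides. Pushing on.

carry_out(
  plan=[
    [2, 0, 0, 0, 0, 0, 255],
    [2, 0, 0, 0, 0, 0, 255],
    [2, 0, 0, 0, 0, 0, 255],
    [2, 0, 0, 0, 0, 0, 255],
    [0, 0, 0, 0, 0, 0, 255],
  ],
)

```text
t: 15.58
tcp_pos: [0.5672, -0.0162, 0.0708]
ee_rot: [0.003, 0.697, 0.717, -0.001]
force: [0.6, -12.9, -0.4]
finger_gap: 0.0008
```

carry_out(
  plan=[
    [2, 0, 0, 0, 0, 0, 255],
    [2, 0, 0, 0, 0, 0, 255],
    [2, 0, 0, 0, 0, 0, 255],
    [2, 0, 0, 0, 0, 0, 255],
    [0, 0, 0, 0, 0, 0, 255],
  ],
)

```text
t: 16.2
tcp_pos: [0.5665, -0.0067, 0.0705]
ee_rot: [0.001, 0.697, 0.717, -0.001]
force: [-0.1, -7.8, -0.0]
finger_gap: 0.0005
```

carry_out(
  plan=[
    [3, 0, 0, 0, 0, 0, 255],
    [4, 0, 0, 0, 0, 0, 255],
    [4, 0, 0, 0, 0, 0, 255],
    [4, 0, 0, 0, 0, 0, 255],
    [4, 0, 0, 0, 0, 0, 255],
    [4, 0, 0, 0, 0, 0, 255],
    [4, 0, 0, 0, 0, 0, 255],
    [3, 0, 0, 0, 0, 0, 255],
  ],
)

```text
t: 17.2
tcp_pos: [0.5655, 0.0233, 0.0703]
ee_rot: [0.001, 0.697, 0.717, -0.001]
force: [-0.4, -8.4, -2.1]
finger_gap: 0.0005
```

carry_out(
  plan=[
    [4, 0, 0, 0, 0, 0, 255],
    [4, 0, 0, 0, 0, 0, 255],
    [4, 0, 0, 0, 0, 0, 255],
    [4, 0, 0, 0, 0, 0, 255],
    [4, 0, 0, 0, 0, 0, 255],
    [4, 0, 0, 0, 0, 0, 255],
    [3, 0, 0, 0, 0, 0, 255],
    [0, 0, 0, 0, 0, 0, 255],
  ],
)

```text
t: 18.2
tcp_pos: [0.5646, 0.0506, 0.0703]
ee_rot: [0.001, 0.697, 0.717, -0.001]
force: [-0.3, -6.9, -1.3]
finger_gap: 0.0006
```

```bash
python3 look.py w9
```

```text
[0.56464632 0.0506454  0.07025774] 1.56440259746054 0.000621907536948985 [-0.32056166 -6.92156794 -1.33414214]
```

View pics/w9.png

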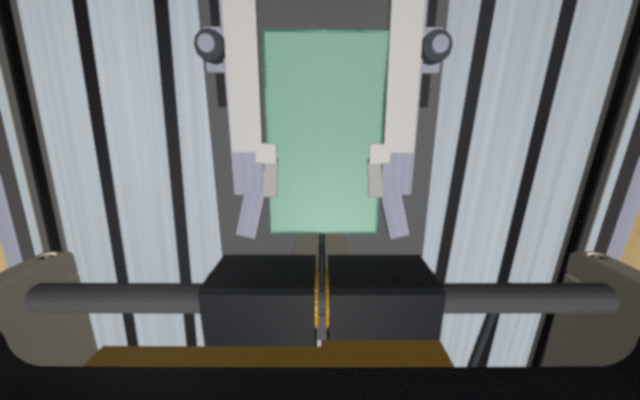

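carry_out(
  plan=[
    [4, 0, 0, 0, 0, 0, 255],
    [4, 0, 0, 0, 0, 0, 255],
    [4, 0, 0, 0, 0, 0, 255],
    [4, 0, 0, 0, 0, 0, 255],
    [4, 0, 0, 0, 0, 0, 255],
    [4, 0, 0, 0, 0, 0, 255],
    [3, 0, 0, 0, 0, 0, 255],
    [0, 0, 0, 0, 0, 0, 255],
  ],
)

```text
t: 19.25
tcp_pos: [0.5639, 0.0776, 0.0703]
ee_rot: [0.001, 0.697, 0.717, -0.001]
force: [-0.9, -7.1, -1.0]
finger_gap: 0.0005
```

carry_out(
  plan=[
    [2, 0, 0, 0, 0, 0, 255],
    [2, 0, 0, 0, 0, 0, 255],
    [2, 0, 0, 0, 0, 0, 255],
    [1, 0, 0, 0, 0, 0, 255],
    [1, 0, 0, 0, 0, 0, 255],
    [0, 0, 0, 0, 0, 0, 255],
  ],
)

```text
t: 20.0
tcp_pos: [0.5637, 0.0852, 0.0703]
ee_rot: [0.001, 0.697, 0.717, -0.001]
force: [0.6, -7.8, -1.1]
finger_gap: 0.0005
```

```bash
python3 look.py w10
```

```text
[0.56369651 0.08519187 0.07027782] 1.5614970072754817 0.0005355148774101775 [ 0.5896117  -7.78418161 -1.10621832]
```

View pics/w10.png

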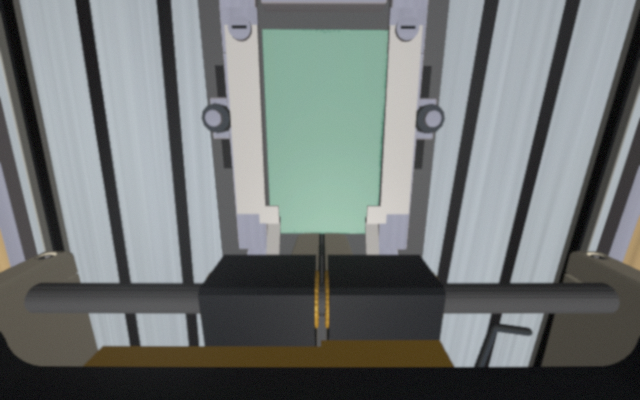

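Run:
```python
from h import *
T=np.load('pics/w10T.npy'); s=telemetry.state(); Ti=np.linalg.inv(Tt(s))
def t(uv,z):
    P=plane('wrist',uv,z,T); print(P.round(4)[:,:2].tolist(), ((P@Ti[:3,:3].T+Ti[:3,3])*1000).round(1)[:,:2].tolist())
t([(262,29),(386,29),(325,233)],.053)
t([(325,4)],.060)
p=cv2.imread('pics/w10.png')[0:60,230:420]; cv2.imwrite('pics/w10c.png',cv2.resize(p,None,fx=4,fy=4,interpolation=2))
```

```text
[[0.5302, 0.2041], [0.5931, 0.2058], [0.5655, 0.0943]] [[119.9, -30.2], [119.8, 32.6], [9.1, 2.0]]
[[0.5618, 0.2136]] [[128.4, 1.6]]
```

View pics/w10c.png

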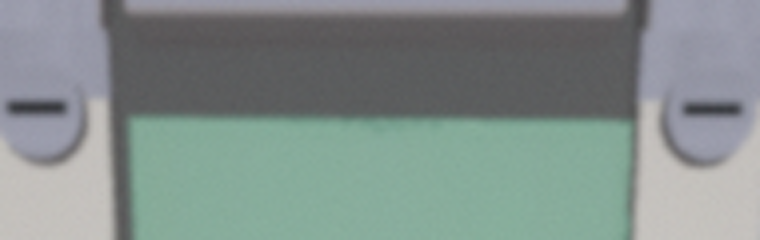

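carry_out(
  plan=[
    [1, 0, 0, 0, 0, 0, 255],
    [1, 0, 0, 0, 0, 0, 255],
    [1, 0, 0, 0, 0, 0, 255],
    [1, 0, 0, 0, 0, 0, 255],
    [1, 0, 0, 0, 0, 0, 255],
    [1, 0, 0, 0, 0, 0, 255],
    [1, 0, 0, 0, 0, 0, 255],
    [0, 0, 0, 0, 0, 0, 255],
  ],
)

```text
t: 21.05
tcp_pos: [0.5635, 0.0922, 0.0703]
ee_rot: [0.001, 0.697, 0.717, -0.001]
force: [0.4, -9.2, -0.3]
finger_gap: 0.0005
```

carry_out(
  plan=[
    [0.5, 0, 0, 0, 0, 0, 255],
    [0.5, 0, 0, 0, 0, 0, 255],
    [0, 0, 0, 0, 0, 0, 255],
  ],
)

```text
t: 21.42
tcp_pos: [0.5634, 0.0931, 0.0702]
ee_rot: [0.001, 0.697, 0.717, -0.001]
force: [0.1, -9.3, 0.2]
finger_gap: 0.0004
```

carry_out(
  plan=[
    [0.5, 0, 0, 0, 0, 0, 255],
    [0.5, 0, 0, 0, 0, 0, 255],
    [0, 0, 0, 0, 0, 0, 255],
  ],
)

```text
t: 21.8
tcp_pos: [0.5634, 0.0941, 0.0703]
ee_rot: [0.001, 0.697, 0.717, -0.001]
force: [0.5, -8.8, 0.4]
finger_gap: 0.0002
```

carry_out(
  plan=[
    [0.5, 0, 0, 0, 0, 0, 255],
    [0.5, 0, 0, 0, 0, 0, 255],
    [0, 0, 0, 0, 0, 0, 255],
  ],
)

```text
t: 22.18
tcp_pos: [0.5634, 0.0945, 0.0703]
ee_rot: [0.001, 0.697, 0.717, -0.001]
force: [0.2, -11.2, -0.2]
finger_gap: 0.0007
```

Stop contact shows at TCP y of about 0.0944, so the snap is expected near 0.096.

carry_out(
  plan=[
    [0.5, 0, 0, 0, 0, 0, 255],
    [0.5, 0, 0, 0, 0, 0, 255],
    [0, 0, 0, 0, 0, 0, 255],
  ],
)

```text
t: 22.55
tcp_pos: [0.5635, 0.095, 0.0703]
ee_rot: [0.002, 0.697, 0.717, -0.002]
force: [0.7, -13.6, -0.8]
finger_gap: 0.0006
```

carry_out(
  plan=[
    [0.5, 0, 0, 0, 0, 0, 255],
    [0, 0, 0, 0, 0, 0, 255],
  ],
)

```text
t: 22.8
tcp_pos: [0.5635, 0.0953, 0.0703]
ee_rot: [0.002, 0.697, 0.717, -0.002]
force: [0.9, -13.2, -1.0]
finger_gap: 0.0009
```

carry_out(
  plan=[
    [0.5, 0, 0, 0, 0, 0, 255],
    [0, 0, 0, 0, 0, 0, 255],
  ],
)

```text
t: 23.05
tcp_pos: [0.5635, 0.097, 0.0703]
ee_rot: [0.001, 0.697, 0.717, -0.001]
force: [0.2, -9.6, -1.1]
finger_gap: 0.0003
```

```bash
python3 look.py w11
python3 - <<'E'
import cv2
a=cv2.imread('pics/w10.png')[180:270,210:440];b=cv2.imread('pics/w11.png')[180:270,210:440]
cv2.imwrite('pics/w11c.png',cv2.resize(cv2.vconcat([a,b]),None,fx=3.2,fy=3.2,interpolation=2))
E
```

```text
[0.56352706 0.09697599 0.07028918] 1.551739295749643 0.00033866270911900396 [ 0.17045651 -9.5609965  -1.09178689]
```

View pics/w11c.png

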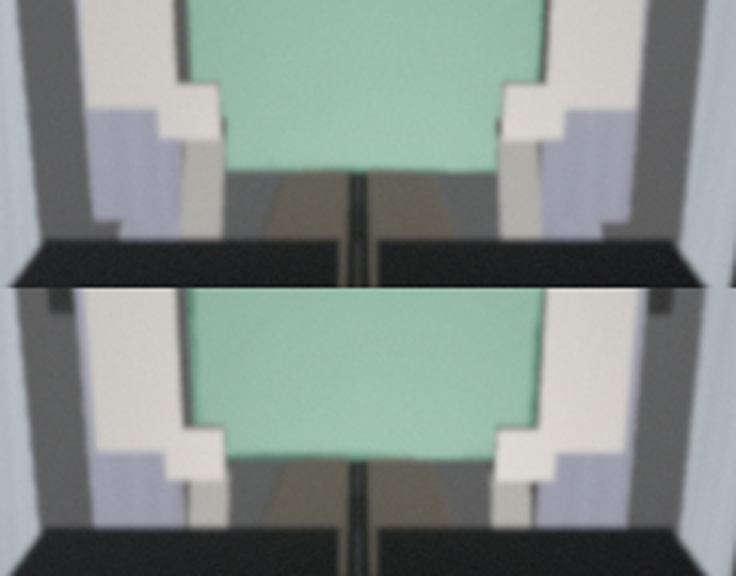

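It snapped: force fell to 9.6 N (stop only), and both clips look lower and symmetric. I'll ease back, then lift and look.

carry_out(
  plan=[
    [-1, 0, 0, 0, 0, 0, 255],
    [-1, 0, 0, 0, 0, 0, 255],
    [-1, 0, 0, 0, 0, 0, 255],
    [-1, 0, 0, 0, 0, 0, 255],
    [-2, 0, 0, 0, 0, 0, 255],
    [-4, 0, 0, 0, 0, 0, 255],
    [0, 0, 0, 0, 0, 0, 255],
  ],
)

```text
t: 23.98
tcp_pos: [0.5633, 0.089, 0.0702]
ee_rot: [-0.0, 0.698, 0.716, 0.0]
force: [-0.3, -0.2, 0.1]
finger_gap: 0.0006
```

carry_out(
  plan=[
    [0, 0, -10, 0, 0, 0, 255],
    [0, 0, -20, 0, 0, 0, 255],
    [-10, 0, -30, 0, 0, 0, 255],
    [-20, 0, -30, 0, 0, 0, 255],
    [-20, 0, 0, 0, 0, 0, 255],
    [0, 0, 0, 0, 0, 0, 255],
    [0, 0, 0, 0, 0, 0, 255],
  ],
)

```text
t: 24.85
tcp_pos: [0.5638, 0.0394, 0.1589]
ee_rot: [-0.001, 0.698, 0.716, -0.001]
force: [0.1, 0.5, 0.1]
finger_gap: 0.0005
```

```bash
python3 look.py w12
python3 - <<'E'
import cv2
from h import *
p=cv2.imread('pics/w12.png')
s=telemetry.state();T=Twc('wrist',s)
m=cv2.inRange(cv2.cvtColor(p,cv2.COLOR_BGR2HSV),(40,25,60),(95,255,255))
for c in cv2.findContours(m,0,2)[0]:
    if cv2.contourArea(c)>800:
        a=cv2.approxPolyDP(c,4,True).reshape(-1,2); print(a.tolist()); P=plane('wrist',a,.053,T)
        h=.0268;D=P[:,:2]-[.5642,.0911]
        print((np.c_[np.cos(h)*D[:,0]+np.sin(h)*D[:,1],-np.sin(h)*D[:,0]+np.cos(h)*D[:,1]]*1000).round(1).tolist())
E
```

```text
[0.56377885 0.03942842 0.15893083] 1.5086563296034163 0.0005163587773322655 [0.14552906 0.51785799 0.06937616]
[[283, 0], [287, 121], [295, 124], [296, 133], [352, 133], [353, 123], [362, 121], [366, 0]]
[[-31.7, 114.0], [-31.5, 24.2], [-24.7, 21.7], [-24.1, 14.3], [24.0, 14.2], [24.7, 22.5], [32.3, 24.2], [32.1, 113.9]]
```

View pics/w12.png

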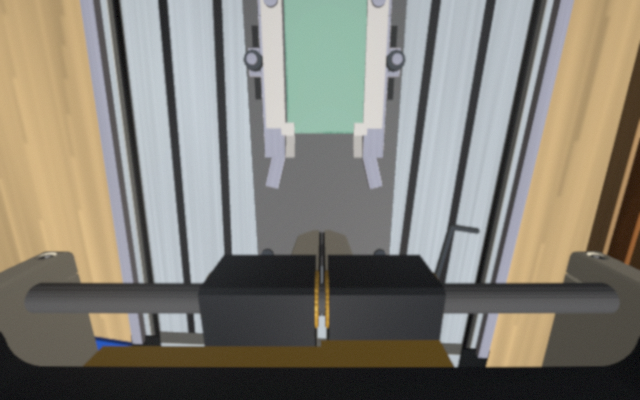

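Run:
```python
from h import *
def zs(dep,T,boxes):
    c=calibration('wrist')
    out=[]
    for (u0,u1,v0,v1) in boxes:
        vv,uu=np.mgrid[v0:v1,u0:u1]; q=cv2.undistortPoints(np.stack([uu,vv],-1).reshape(-1,1,2).astype(float),K(c),np.array(c['dist'],float)).reshape(-1,2)
        z=dep[v0:v1,u0:u1].ravel(); ok=z>0
        P=np.c_[q,np.ones(len(q))][ok]*z[ok,None]; P=P@T[:3,:3].T+T[:3,3]; out.append(round(float(np.median(P[:,2]))*1000,1))
    return out
s=telemetry.state();T=Twc('wrist',s);p,d=get_image('wrist')
print('loaded: L/R leaf end, L/R leaf mid, deck, plate', zs(d,T,[(285,293,125,132),(355,363,125,132),(272,280,100,115),(370,377,100,115),(300,350,150,180),(300,350,60,110)]))
d1=np.load('pics/w1.npy');T1=np.load('pics/w1T.npy')
print('empty: ', zs(d1,T1,[(326,332,154,159),(371,376,158,163),(317,323,135,148),(383,388,140,155),(335,360,190,220)]))
p,d=get_image('top');cv2.imwrite('pics/top1.png',p[:,:,::-1])
```

```text
loaded: L/R leaf end, L/R leaf mid, deck, plate [58.4, 58.3, 58.4, 58.3, 47.4, 53.6]
empty:  [57.6, 57.7, 58.2, 58.1, 47.2]
```

View pics/top1.png

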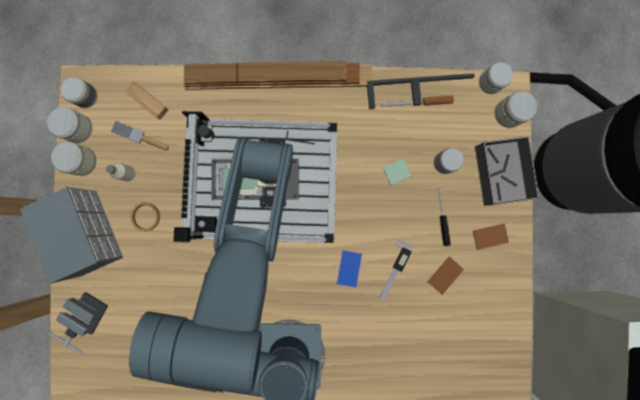

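Both clips are level and back at their empty height: the leaf ends and middles are all at 58.3–58.4 mm, where a riding clip would sit about 4 mm higher at its end. The bystanders look unmoved and the robot is clear, so I'm handing in.

```bash
python3 -c "
from workcell import r
print(r.sign_off())"
```

```text
the job is handed in; nothing more can be done
None
```

The 110 mm plate is in the holder with both clips snapped down behind its edge. I handed the job in at about 25 s of the 58 s allowed. The sign-off gave no verdict, so what follows rests on my own checks.

I gripped the plate across its width, laid it on the holder's open end and let go. I then pushed its trailing edge in with the closed fingers. The clips began to lift at about 8 N, and I read 13 N while they climbed and 7 to 9 N while they rode on the plate. The end stop was met in 0.5 mm steps with no more than about 14 N on the wrist, and the snap showed as a 1.7 mm jump with the force falling to 9.6 N.

**Last checks:**
- **Along the holder:** the trailing edge was at 14.3 mm. I expected 14.6 mm from the carriage setting d ≈ 15.6 mm that I measured, so the centre is at about 69 mm.
- **Across the holder:** within about 0.3 mm of the centre line, and square to it.
- **Clips:** both leaves level at 58.3 to 58.4 mm. The leaf ends read 0.7 mm higher than when the holder was empty, within camera error and well short of a riding clip.
- **Plate height:** its top measured 53.6 mm above the bench, against 53 mm for lying flat on the deck.
- **Surroundings:** the short plate and bystanders look unmoved in the last pictures (not measured), and the robot was clear of everything.

No check failed. The only disagreements were position differences of 1 to 2 mm between readings, within the calibration error.

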